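Open the stiff parts case to its stop and put the connector away

ROBOT

A 7-joint arm with a two-finger parallel gripper is mounted at the origin on a cart in front of the work surface, level with it; the furniture and walls round the work are solid. World frame = base frame: x ahead of the robot, y to its left, z up, the work surface at z = 0. Lengths are in m, angles in rad, forces in N, time in s.
With the tool pointing down it reaches from about 0.4 to 0.85 m from the base axis. Payload 4.5 kg.
Tool frame: the origin (TCP) lies midway between the tips of the shut fingers; the grasp point (between the pads) lies 19 mm behind it; y points along the fingers, z is the direction in which the jaws open and shut, and the axes are right-handed (so a half turn about y gives the same grasp; the last joint's range is limited). The gripper opens to 88 mm and grips with 3 to 60 N. Pads are 18 mm wide; open, the fingers measure 123 mm over their backs; the gripper's body (75 mm by 187 mm) begins 45 mm behind the grasp point.
Start: joints at [1.28, 0.689, -0.195, 1.565, 0.157, 0.902, -0.215], TCP at [0.199, -0.592, 0.239] pointing down, gripper open.
Joint ranges: [-3.01, 3.01], [-0.46, 2.08], [-1.47, 1.51], [0.13, 2.56], [-1, 4.14], [0.04, 2.09], [-2.66, 2.66]. Speed limits (rad/s): [2.57, 2.57, 3.14, 3.14, 3.14, 3.14, 3.14].

INTERFACE

Orientations are given as a unit quaternion [x, y, z, w].
In Python, from plant import r, snapshot, get_calibration, job, boxes_of gives the robot as it stands. The module is installed in compiled form; this text tells all that it offers.
- The arm moves only by the shell command python3 -m handwheel 'ROWS' [OPENING] [FORCE]. ROWS is JSON, a list that holds one entry, the list of rows, each a list of 6 numbers: the shift along the tool's x, y, z as a fraction of full scale, then the turn, a rotation vector about the tool's x, y, z as a fraction of full scale. In form: [[[x, y, z, wx, wy, wz], ...]]. A call has 1 to 12 rows; each row is the pose to reach, as a shift and turn from the pose commanded when the call began, along the tool's axes at that moment, turning the shorter way round; what a row does not reach only later rows make up. Full scale, the value 1, is 100 cm for a shift and 180 degrees for a turn. A row lasts 1/12 s, in which the tool goes at most 41.7 mm and 7.16 degrees, less where a joint would pass 70% of its speed; a pose out of reach is approached as far as the arm can. A call with a number of a shift or a turn outside -1 to 1 is refused whole. A call with a gripper value outside its range is refused whole. OPENING is the opening, from -1 (shut) to 1 (fully open), set as the call begins (- or left out, the last holds). The fingers move at their own pace and stop on an object; FORCE is the grip in N (left out, the last holds). Time passes only in rows, so rows that repeat a pose let the fingers close. It gives the time, the measured TCP pose, the force and the opening at its end, in the units of the state.
- r.get_state(): the state, without advancing time (a new reading comes with each control period).
- snapshot(name): name is "scene" or "top" or "wrist"; returns the picture (384x512x3 uint8, red, green, blue); there is no depth.
- get_calibration(name): a dict with "fx", "fy", "cx", "cy" (pixels), "T" (4x4, takes a point from camera to world coordinates). Camera axes: x right, y down, z forward; pixel columns grow to the right and rows downward; lengths in m; the calibration is good to about 2 mm. A picture is of the moment at which its call begins: read the wrist's pose just before it. get_calibration takes no time and is no camera call; for the wrist camera it gives the pose at the moment of the call.
- job.finish_job(): hands the job in, once; it reports no verdict.
Trained networks look in the newest picture that a camera, given by its name, has taken for a name from the list of things; names that differ only in an ending like _2 or _b are one class to them, and where a whole thing is asked for, a point or a joint stands for the part that bears it (a point fixed in the world has none). Each returns a list of dicts, best first, with "confidence" (0 to 1); they miss things now and then, are a little off and sometimes report something else, mostly with a low value. They report only what shows in the picture. A call takes as long as a camera call. They do not tell look-alikes from the thing itself.
- boxes_of(thing, camera): "bbox" ([left, top, right, bottom] in pixels, round what is visible of it).
The state is a dict: "clock": time; "q": joint angles; "qd": joint speeds; "joint_torque": joint torques, N m; "tool_pos": TCP position; "eef_rot": TCP orientation; "contact_force": force on the tool from outside, world axes, zero at the start; "moment": the same for the moment, N m; "opening": opening from 0.0 (shut) to 1.0 (fully open).
Only numpy, scipy, OpenCV 4.12 (cv2) and the standard library are available. Lean on these libraries where they do the work, as an engineer would, in place of code of your own. Each camera call takes 0.05 s, during which the arm holds its last target. There are 200 camera calls.

TASK

Open the cover of the grey parts case all the way, until it bears firmly on the sprung rubber tip of its stop screw and stays there, without forcing it against the stop. Then put the black inline connector that lies on the bench beside the case into the larger compartment of the open case, leaving the cover resting on its stop, and the orange tape roll and the solder reel near the case where they are.

Things in the scene. Friction and masses are not known exactly. Their poses are not given: they have to be found in the camera images.
- case: grey open case fixed to the bench, 120 (x) by 200 (y) by 55 mm high, walls and floor 4 mm; origin at the centre of its underside, z up; x points from the front (tab side) to the hinge side, y along the hinge. A divider 44 mm high crosses it at y = +38 mm. The larger compartment, y = -96 to +36 mm and x = -56 to +56 mm, is empty; the smaller one holds a fixed white ring.
- cover (a joint): cover angle (rad): 0 shut, pi/2 upright, grows as it opens; starts shut or a little ajar. The cover weighs 0.35 kg and its hinge is stiff (0.4 N m of friction, some 2.5 N at the tab), so it stays where it is left. It meets the stop somewhere between 1.65 and 2.1 rad, each time elsewhere: the setting of the screw is not measured and must be felt.
- cover_hinge (a point): point on the hinge axis, mid-way along it, 55 mm above the bench, at x = +60 mm, y = 0 of the case; its axes turn with the cover: y along the hinge axis, x from the front edge to the hinge (level when shut), z out of the cover's outer face. The cover is 122 mm deep, 202 mm wide and 6 mm thick.
- cover_tab (a point): centre of the steel finger tab in the middle of the cover's front edge: free part 52 mm long (away from the hinge), 24 mm wide (along the hinge), 8 mm thick. The point to grip is 156 mm from the hinge axis, 34 mm beyond the cover's edge and 4 mm outside the cover's inner face; axes as cover_hinge. Pinched across its width from above, it turns between the fingers as the cover swings.
- stop_bracket: steel bracket fixed behind the case, 146 mm high; origin and axes as the case. Its upright, 55 mm behind the hinge, carries a level screw 75 mm above the hinge, whose sprung rubber tip (5 N per mm, 9 mm travel) meets the cover's outer face. Bearing firmly: 4 N or more on the tip for 0.3 s (2 N at the tab beyond friction). Forcing: over 25 N on the tip (12 N at the tab beyond friction).
- connector_center (a point): centre of the loose black inline connector lying on the bench left or right of the case, a rod 92 mm long (its y axis), 18 mm thick at the collar in its middle, 24 g; z up, 9 mm above the bench. Grip it across the collar.
- tape: roll of orange tape lying flat, 60 mm across, 19 mm high, loose; origin at the centre of its underside. Bystander.
- reel: blue and white reel of solder standing on its flange, 66 mm across, 34 mm high, loose; origin at the centre of its underside. Bystander.
There are look-alikes about, which are no part of the job. Leave any red look-alike of the part that bears connector_center alone.

How it is judged:
By the outcome, as a careful person would: the job done as asked, in the order asked, and still so for the second after the job is handed in, with the robot touching nothing.
It also fails if it takes over 72 s, if anything falls off the work surface, if the arm or the gripper's body presses on something with over 40 N, if the wrist force passes 120 N, or if a joint passes its speed limit or range.

## Working session

There is one attempt and no reset: what is moved stays moved. The work goes in short steps, Python scripts to look and compute and a shell command to move; the robot and the scene stay as the last step left them, time stands still between calls to the robot, and variables do not carry over. Pictures are saved under pics/ and viewed, about 8 in all and at most 12, crops included, and the job is handed in when it is done.

```bash
mkdir -p pics
cat > h.py <<'E'
import numpy as np, cv2
from scipy.spatial.transform import Rotation as R
from plant import r, snapshot, get_calibration, job, boxes_of
def proj(c,P):
    P=np.atleast_2d(P); T=np.linalg.inv(c["T"]); p=P@T[:3,:3].T+T[:3,3]
    return np.c_[c["fx"]*p[:,0]/p[:,2]+c["cx"], c["fy"]*p[:,1]/p[:,2]+c["cy"]]
def ray(c,u,v,z):
    T=np.array(c["T"]); d=T[:3,:3]@np.array([(u-c["cx"])/c["fx"],(v-c["cy"])/c["fy"],1]); o=T[:3,3]
    return o+d*(z-o[2])/d[2]
def save(im,n,s=1.5):
    cv2.imwrite("pics/"+n,cv2.resize(im[:,:,::-1],None,fx=s,fy=s,interpolation=cv2.INTER_CUBIC))
def st():
    s=r.get_state(); print("t",s["clock"],"p",np.round(s["tool_pos"],4),"q",np.round(s["eef_rot"],4),"F",np.round(s["contact_force"],2),"op",s["opening"]); return s
E
python3 - <<'E'
from h import *
s=st(); print(R.from_quat(s["eef_rot"]).as_matrix().round(3), s["q"])
for n in("top","scene"):
    im=snapshot(n); save(im,n+".png"); c=get_calibration(n); print(n,np.array(c["T"]).round(3).tolist(),c["fx"],c["cx"],c["cy"])
    for t in("case","cover","cover_tab","stop_bracket","connector_center","tape","reel"):
        for b in boxes_of(t,n)[:3]: print(t,np.round(b["bbox"]),round(b["confidence"],2))
E
```

```text
t 0.0 p [ 0.1992 -0.5917  0.2379] q [-0.1145  0.6984 -0.6972  0.1142] F [-0.37  0.35  1.35] op 0.9996587329270166
[[-0.948 -0.001  0.319]
 [-0.319  0.002 -0.948]
 [ 0.    -1.    -0.002]] [ 1.27978752  0.68998097 -0.19454475  1.56631513  0.15726097  0.9024852
 -0.2150917 ]
top [[-0.0, -0.981, 0.195, 0.303], [-1.0, 0.003, 0.01, 0.041], [-0.011, -0.195, -0.981, 1.035], [0.0, 0.0, 0.0, 1.0]] 375.06250272357374 258.15456539382996 187.01490485988958
case [245. 104. 327. 216.] 0.72
cover [248. 150. 331. 214.] 0.8
cover_tab [246. 150. 332. 215.] 0.77
stop_bracket [274. 107. 289. 156.] 0.83
connector_center [329. 223. 343. 254.] 0.73
connector_center [360. 201. 390. 208.] 0.65
connector_center [202. 185. 235. 192.] 0.65
tape [156. 188. 179. 208.] 0.94
reel [111. 234. 139. 258.] 0.89
scene [[-0.67, -0.48, 0.566, -0.321], [-0.742, 0.435, -0.509, 0.801], [-0.002, -0.762, -0.648, 1.025], [0.0, 0.0, 0.0, 1.0]] 484.7382211857444 260.3298919509886 189.6979671419609
case [234. 136. 308. 214.] 0.86
cover_tab [237. 156. 309. 202.] 0.83
stop_bracket [238. 138. 253. 177.] 0.88
connector_center [339. 190. 343. 208.] 0.62
connector_center [226. 218. 251. 232.] 0.62
connector_center [331. 164. 348. 176.] 0.49
tape [186. 239. 212. 260.] 0.61
reel [182. 283. 210. 310.] 0.98
```

Run:
```python
import cv2,numpy as np
a=cv2.imread("pics/top.png"); a=a[130:420,140:640]; b=cv2.imread("pics/scene.png")[180:480,240:560]
cv2.imwrite("pics/a.png",cv2.resize(a,(800,464),interpolation=3))
```

```text
(no output)
```

View pics/top.png

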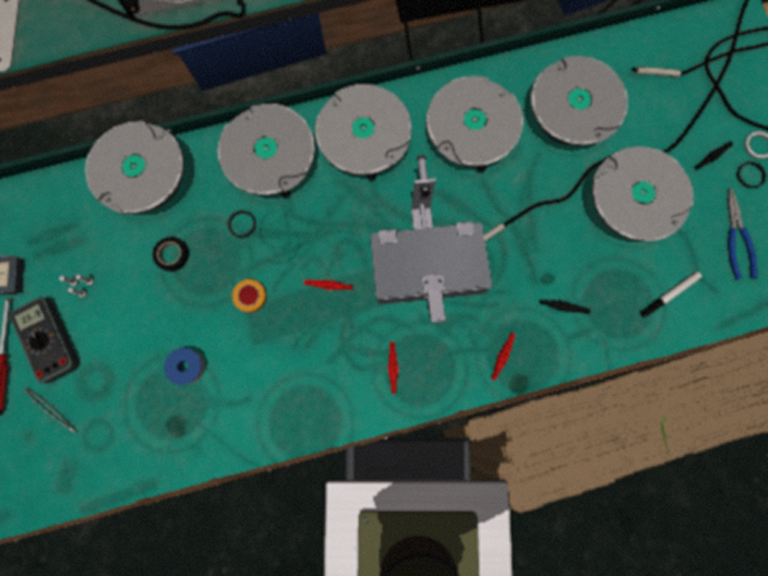

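View pics/a.png

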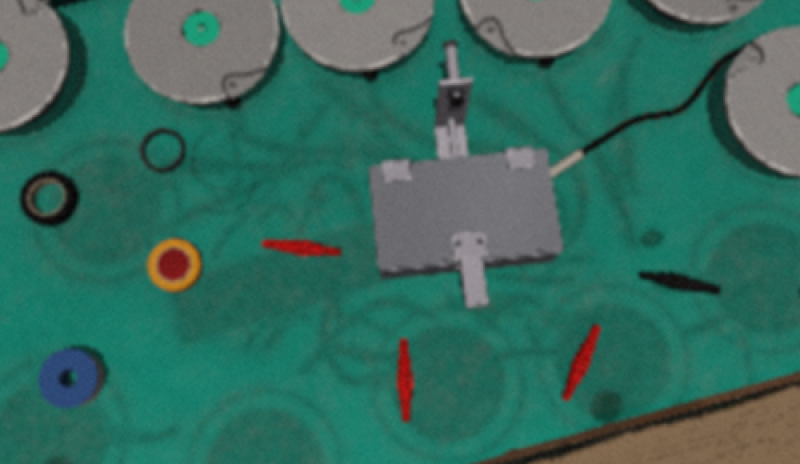

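View pics/scene.png

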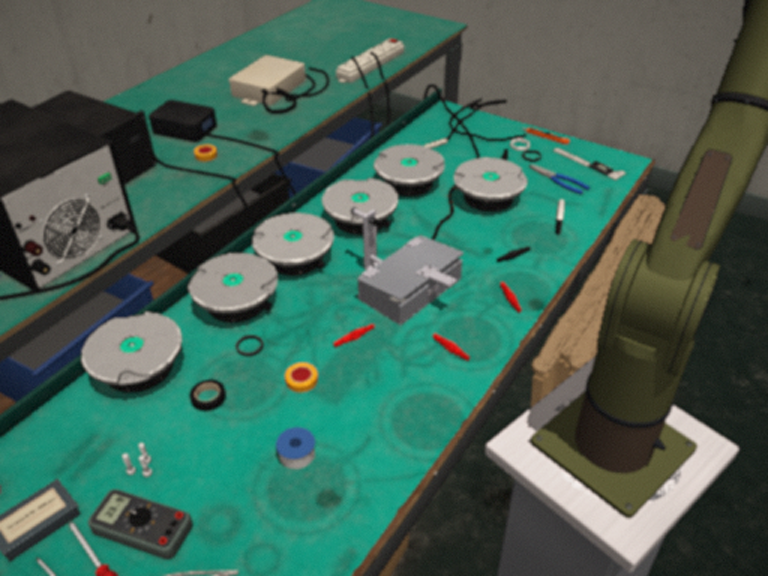

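Run:
```python
from h import *
from scipy.optimize import least_squares
c=get_calibration("top")
pix=lambda u,v:np.array([(140+u/1.6)/1.5-.17,(130+v/1.6)/1.5-.17])
uv=np.array([pix(372,168),pix(547,150),pix(560,248),pix(380,266),pix(463,307),pix(488,304)])
L=np.array([[0,.101,.006],[0,-.101,.006],[-.122,-.101,.006],[-.122,.101,.006],[-.174,.012,.008],[-.174,-.012,.008]])
def pts(x): return R.from_euler("ZY",[x[2],x[3]]).apply(L)+[x[0],x[1],.055]
f=lambda x:(proj(c,pts(x))-uv).ravel()
s=least_squares(f,[.6,0,0,0]); print(s.x,f(s.x).round(1)); J=np.linalg.inv(s.jac.T@s.jac);print(np.sqrt(np.diag(J)))
x=s.x;print("tab",R.from_euler("ZY",[x[2],x[3]]).apply([-.156,0,.004])+[x[0],x[1],.055])
p=lambda u,v,z:ray(c,u,v,z).round(4)
print("conn",p(*pix(680,282.5),.012),"ends",p(*pix(640,275),.009),p(*pix(720,290),.009))
print("tape",p(*pix(174,265),.019),"reel",p(*pix(70,377),.034))
print("reds",p(*pix(582,362),.009),p(*pix(405,380),.009))
```

```text
[ 0.59130471 -0.01859315  0.08877997  0.1701956 ] [-1.5 -1.1  0.2 -0.3  1.7  1.1 -1.3  0.7  0.9 -0.5 -0.1 -0.1]
[0.00207782 0.00144148 0.01005111 0.04581103]
tab [ 0.43883899 -0.03216473  0.08536473]
conn [ 0.4572 -0.2732  0.012 ] ends [ 0.4665 -0.2288  0.009 ] [ 0.4489 -0.3192  0.009 ]
tape [0.4776 0.3064 0.019 ] reel [0.3498 0.4117 0.034 ]
reds [ 0.3672 -0.1582  0.009 ] [0.3473 0.0417 0.009 ]
```

```bash
cat >> h.py <<'E'
def go(p,zdir,tilt=None):
    "row for tool pointing down at p (TCP), jaw axis z along angle zdir (rad)"
    s=st(); A=R.from_quat(s["eef_rot"]); 
    z=np.array([np.cos(zdir),np.sin(zdir),0]); y=np.array([0,0,-1.]); B=R.from_matrix(np.c_[np.cross(y,z),y,z])
    if tilt is not None: B=R.from_rotvec(tilt)*B
    d=A.inv().apply(np.array(p)-s["tool_pos"]); w=(A.inv()*B).as_rotvec()
    print("row",(d).round(4).tolist(),(w/np.pi).round(4).tolist(),"rows>=",np.linalg.norm(d)/.0417,np.degrees(np.linalg.norm(w))/7.16)
E
python3 -c "
from h import *
go([.42,-.2,.28],-np.pi/2+.089)"
```

```text
t 0.8 p [ 0.1995 -0.5923  0.2387] q [ 0.1143 -0.6978  0.6978 -0.1143] F [ 0.01 -0.5   0.16] op 1.000880798470668
row [-0.3342, -0.0413, -0.3014] [-0.0, 0.0751, -0.0] rows>= 10.83831636198841 1.8872116460792963
```

```bash
python3 -m handwheel '[[[-0.334,-0.041,-0.301,0,0.075,0],[-0.334,-0.041,-0.301,0,0.075,0],[-0.334,-0.041,-0.301,0,0.075,0],[-0.334,-0.041,-0.301,0,0.075,0],[-0.334,-0.041,-0.301,0,0.075,0],[-0.334,-0.041,-0.301,0,0.075,0],[-0.334,-0.041,-0.301,0,0.075,0],[-0.334,-0.041,-0.301,0,0.075,0],[-0.334,-0.041,-0.301,0,0.075,0],[-0.334,-0.041,-0.301,0,0.075,0],[-0.334,-0.041,-0.301,0,0.075,0],[-0.334,-0.041,-0.301,0,0.075,0]]]' 1
python3 - <<'E'
from h import *
st(); c=get_calibration("wrist"); im=snapshot("wrist"); save(im,"w1.png"); print(np.array(c["T"]).round(3).tolist(),c["fx"])
for t in("cover_tab","connector_center"):
    for b in boxes_of(t,"wrist")[:4]: print(t,np.round(b["bbox"]),round(b["confidence"],2))
E
```

```text
clock: 1.8
tool_pos: [0.4248, -0.1929, 0.2807]
eef_rot: [-0.034, 0.707, -0.705, 0.038]
contact_force: [0.1, -1.1, 0.5]
opening: 1.001
t 1.8 p [ 0.4248 -0.1929  0.2807] q [-0.0343  0.7072 -0.7051  0.038 ] F [ 0.09 -1.07  0.51] op 1.0014963787228401
[[0.101, -0.962, -0.254, 0.49], [-0.995, -0.099, -0.023, -0.186], [-0.003, 0.255, -0.967, 0.427], [0.0, 0.0, 0.0, 1.0]] 329.3588876135858
cover_tab [  0.   0. 196. 155.] 0.64
connector_center [200. 167. 242. 229.] 0.96
connector_center [283. 121. 352. 152.] 0.8
connector_center [ 60. 158.  77. 229.] 0.69
```

View pics/w1.png

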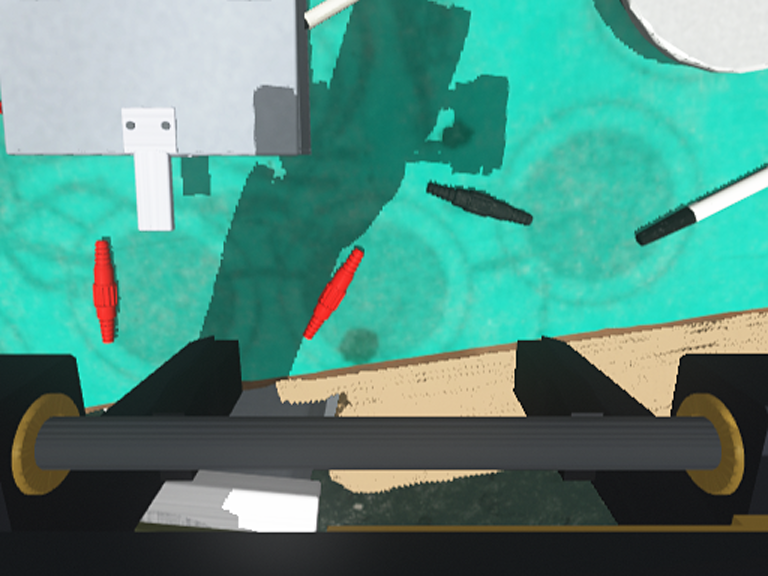

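Run:
```python
from h import *
from scipy.optimize import least_squares
c=get_calibration("top"); w=get_calibration("wrist")
pix=lambda u,v:np.array([(140+u/1.6)/1.5-.17,(130+v/1.6)/1.5-.17])
wp=lambda u,v:np.array([u/1.5-.17,v/1.5-.17])
uv=np.array([pix(372,168),pix(547,150),pix(560,248),pix(380,266),pix(463,307),pix(488,304)])
wv=np.array([wp(302,154),wp(6,154),wp(137,230),wp(174,230)])
L=np.array([[0,.101,.006],[0,-.101,.006],[-.122,-.101,.006],[-.122,.101,.006],[-.174,.012,.008],[-.174,-.012,.008]])
def pts(x): return R.from_euler("ZY",[x[2],x[3]]).apply(L)+[x[0],x[1],.055]
f=lambda x:np.r_[(proj(c,pts(x))-uv).ravel(),(proj(w,pts(x)[[2,3,4,5]])-wv).ravel()]
s=least_squares(f,[.6,0,0,0],loss="soft_l1"); x=s.x;print(x,f(x).round(1))
g=lambda x:(proj(w,pts(np.r_[.5*0+x[0],x[1:]])[[2,3,4,5]])-wv).ravel()
print("tab",R.from_euler("ZY",[x[2],x[3]]).apply([-.156,0,.004])+[x[0],x[1],.055])
p=lambda u,v,z:ray(w,*wp(u,v),z).round(4)
for z in(.06,.07,.08,.09): print(z,"tab end",p(137,230,z),p(174,230,z), np.linalg.norm(p(137,230,z)-p(174,230,z)),"edge w",np.linalg.norm(p(302,154,z)-p(6,154,z)))
a,b=p(429,187,.009),p(531,220,.009);print("conn",p(480,203,.012),a,b,np.linalg.norm(a-b),np.arctan2(*(a-b)[1::-1]))
```

```text
[ 0.59032453 -0.02263063  0.09152363  0.03720484] [ 0.  -0.4  1.7  0.3  2.4  3.4  0.7  3.1  2.2  2.3  1.   2.7 -6.8 -0.2
 -0.4  0.3  1.  -1.3 -1.6 -1.3]
tab [ 0.43523311 -0.03686492  0.06479985]
0.06 tab end [ 0.413 -0.021  0.06 ] [ 0.4154 -0.0484  0.06  ] 0.027504908652820497 edge w 0.211944379496131
0.07 tab end [ 0.415  -0.0257  0.07  ] [ 0.4173 -0.0524  0.07  ] 0.02679888057363591 edge w 0.20621360284908463
0.08 tab end [ 0.417  -0.0304  0.08  ] [ 0.4193 -0.0564  0.08  ] 0.026101532522057016 edge w 0.2003921156133644
0.09 tab end [ 0.4189 -0.0351  0.09  ] [ 0.4212 -0.0603  0.09  ] 0.025304742638485776 edge w 0.19457062984941997
conn [ 0.4515 -0.283   0.012 ] [ 0.4605 -0.2396  0.009 ] [ 0.4409 -0.3286  0.009 ] 0.09113265057047336 1.354031687117014
```

Run:
```python
from h import *
from scipy.optimize import least_squares
c=get_calibration("top"); w=dict(get_calibration("wrist")); w["T"]=np.array([[0.101, -0.962, -0.254, 0.49], [-0.995, -0.099, -0.023, -0.186], [-0.003, 0.255, -0.967, 0.427], [0.0, 0.0, 0.0, 1.0]])
pix=lambda u,v:np.array([(140+u/1.6)/1.5-.17,(130+v/1.6)/1.5-.17])
wp=lambda u,v:np.array([u/1.5-.17,v/1.5-.17])
uv=np.array([pix(372,168),pix(547,150),pix(560,248),pix(380,266),pix(463,307),pix(488,304)])
wv=np.array([wp(302,154),wp(6,154),wp(137,230),wp(174,230)])
L=np.array([[0,.101,.006],[0,-.101,.006],[-.122,-.101,.006],[-.122,.101,.006],[-.174,.012,.008],[-.174,-.012,.008]])
def pts(x): return R.from_euler("ZY",[x[2],x[3]]).apply(L)+[x[0],x[1],.055]
f=lambda x:np.r_[(proj(c,pts(x))-uv).ravel(),(proj(w,pts(x)[[2,3,4,5]])-wv).ravel()]
s=least_squares(f,[.6,0,0,0]); x=s.x;print(x,f(x).round(1))
print("tab",R.from_euler("ZY",[x[2],x[3]]).apply([-.156,0,.004])+[x[0],x[1],.055])
p=lambda u,v,z:ray(w,*wp(u,v),z).round(4)
a,b=p(429,187,.009),p(531,220,.009);print("conn",p(480,203,.012),a,b,np.linalg.norm(a-b),np.arctan2(*(a-b)[1::-1]))
t=R.from_euler("ZY",[x[2],x[3]]).apply([-.156,0,.004])+[x[0],x[1],.055]
go([t[0],t[1],.16],-np.pi/2+x[2])
```

```text
[ 0.59363525 -0.01937307  0.09786226  0.12312738] [-1.2 -1.5  0.4 -1.3  2.   0.7 -0.4  0.9  1.6 -0.4  0.6 -0.1 -1.7  0.4
  0.2 -0.2  1.   0.1 -0.8  0.2]
tab [ 0.44004594 -0.03445183  0.07812909]
conn [ 0.4589 -0.2737  0.012 ] [ 0.4674 -0.2302  0.009 ] [ 0.4489 -0.3194  0.009 ] 0.09109824367132444 1.366296473119993
t 1.95 p [ 0.4198 -0.2007  0.2798] q [ 0.0318 -0.7062  0.7066 -0.0317] F [0.01 0.21 0.28] op 1.0042990692891756
row [-0.0351, 0.1197, -0.1638] [-0.0002, -0.0026, 0.0001] rows>= 4.937968120368011 0.06458913547495909
```

```bash
python3 -m handwheel '[[[-0.035,0.12,-0.164,0,-0.003,0],[-0.035,0.12,-0.164,0,-0.003,0],[-0.035,0.12,-0.164,0,-0.003,0],[-0.035,0.12,-0.164,0,-0.003,0],[-0.035,0.12,-0.164,0,-0.003,0],[-0.035,0.12,-0.164,0,-0.003,0],[-0.035,0.16,-0.164,0,-0.003,0],[-0.035,0.19,-0.164,0,-0.003,0],[-0.035,0.221,-0.164,0,-0.003,0],[-0.035,0.221,-0.164,0,-0.003,0],[-0.035,0.221,-0.164,0,-0.003,0],[-0.035,0.221,-0.164,0,-0.003,0]]]' 1
python3 - <<'E'
from h import *
st(); c=get_calibration("wrist"); im=snapshot("wrist"); save(im,"w2.png"); np.save("T2.npy",c["T"])
E
```

```text
clock: 2.95
tool_pos: [0.4406, -0.0355, 0.0599]
eef_rot: [0.034, -0.706, 0.707, -0.034]
contact_force: [-0.6, -0.1, 1.5]
opening: 1.004
t 2.95 p [ 0.4406 -0.0355  0.0599] q [ 0.0336 -0.706   0.7066 -0.0344] F [-0.61 -0.12  1.46] op 1.0038553115073638
```

View pics/w2.png

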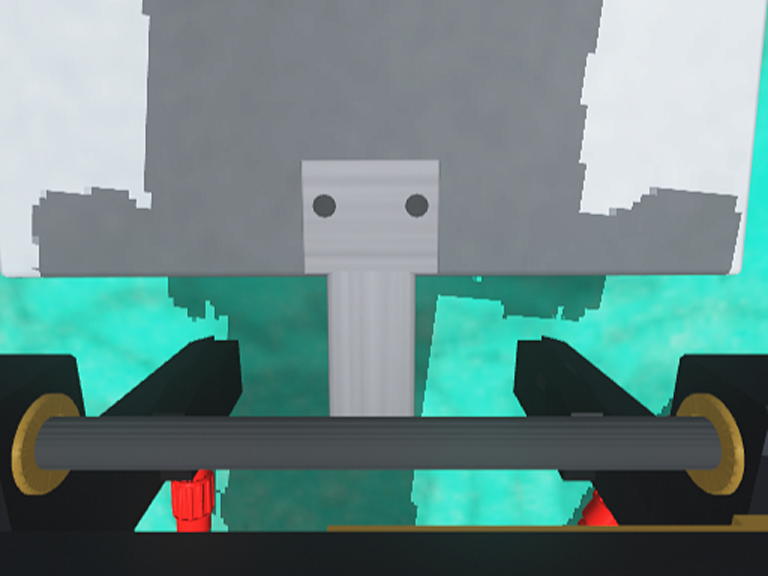

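```bash
python3 -m handwheel '[[[0,0,0,0,0,0],[0,0,0,0,0,0],[0,0,0,0,0,0],[0,0,0,0,0,0],[0,0,0,0,0,0],[0,0,0,0,0,0],[0,0,0,0,0,0],[0,0,0,0,0,0],[0,0,0,0,0,0],[0,0,0,0,0,0]]]' -1 20
python3 - <<'E'
from h import *
s=st(); c=dict(get_calibration("wrist")); c["T"]=np.load("T2.npy")
for z in (.06,.07,.08,.09):
  a,b=ray(c,2/1.5,274/1.5,z),ray(c,740/1.5,274/1.5,z); print(z,a.round(4),b.round(4),np.linalg.norm(a-b))
E
```

```text
clock: 3.83
tool_pos: [0.4402, -0.0339, 0.0586]
eef_rot: [-0.035, 0.706, -0.706, 0.035]
contact_force: [-1.3, 4.8, -0.4]
opening: 0.268
t 3.8333 p [ 0.4402 -0.0339  0.0586] q [-0.0349  0.7063 -0.7062  0.0349] F [-1.33  4.77 -0.43] op 0.26770334416014696
0.06 [0.4594 0.0818 0.06  ] [ 0.4808 -0.1421  0.06  ] 0.22495841090782034
0.07 [0.4626 0.0743 0.07  ] [ 0.4825 -0.1343  0.07  ] 0.20957297599852046
0.08 [0.4658 0.0668 0.08  ] [ 0.4843 -0.1265  0.08  ] 0.19418754108922065
0.09 [0.469  0.0592 0.09  ] [ 0.486  -0.1188  0.09  ] 0.17880210617992082
```

```bash
cat > arc.py <<'E'
import numpy as np
r,p0=.1557,.1457
def arc(d0,ds): 
    for d in ds:
        x=lambda d:-r*np.cos(p0+d); z=lambda d:r*np.sin(p0+d)
        print(round(d+.12,3),[round(-(x(d)-x(d0)),4),round(-(z(d)-z(d0)),4)])
E
python3 -c "
from arc import *
arc(0,np.arange(1,13)*.115)"
```

```text
0.235 [np.float64(-0.0036), np.float64(-0.0175)]
0.35 [np.float64(-0.0092), np.float64(-0.0345)]
0.465 [np.float64(-0.0167), np.float64(-0.0508)]
0.58 [np.float64(-0.026), np.float64(-0.066)]
0.695 [np.float64(-0.0371), np.float64(-0.0801)]
0.81 [np.float64(-0.0496), np.float64(-0.0929)]
0.925 [np.float64(-0.0636), np.float64(-0.1041)]
1.04 [np.float64(-0.0787), np.float64(-0.1137)]
1.155 [np.float64(-0.0948), np.float64(-0.1214)]
1.27 [np.float64(-0.1118), np.float64(-0.1272)]
1.385 [np.float64(-0.1292), np.float64(-0.1311)]
1.5 [np.float64(-0.147), np.float64(-0.1329)]
```

```bash
python3 -m handwheel '[[[0,0,-0.0015,0,0,0],[-0.0036,-0.0175,-0.0015,0,0,0],[-0.0092,-0.0345,-0.0015,0,0,0],[-0.0167,-0.0508,-0.0015,0,0,0],[-0.026,-0.066,-0.0015,0,0,0],[-0.026,-0.066,-0.0015,0,0,0],[-0.026,-0.066,-0.0015,0,0,0]]]'
python3 - <<'E'
from h import *
s=st()
d=s["tool_pos"]+[0,0,.019]-[.5936,-.0194,.055]; X=d[0]*np.cos(.098)+d[1]*np.sin(.098); print(X,np.hypot(X,d[2]),np.arctan2(d[2],-X)-.0256)
E
```

```text
clock: 4.42
tool_pos: [0.4657, -0.0311, 0.1251]
eef_rot: [0.034, -0.706, 0.707, -0.035]
contact_force: [-0.0, -4.2, 2.1]
opening: 0.263
t 4.4167 p [ 0.4657 -0.0311  0.1251] q [ 0.0342 -0.7058  0.7068 -0.0345] F [-0.02 -4.19  2.07] op 0.2631102880541675
-0.12844023817153372 0.15633449491482176 0.581031190979508
```

```bash
python3 -m handwheel '[[[-0.011,-0.014,0.0008,0,0,0],[-0.0236,-0.0269,0.0008,0,0,0],[-0.0376,-0.0381,0.0008,0,0,0],[-0.0527,-0.0477,0.0008,0,0,0],[-0.0688,-0.0554,0.0008,0,0,0],[-0.0858,-0.0612,0.0008,0,0,0],[-0.1032,-0.0651,0.0008,0,0,0],[-0.121,-0.0669,0.0008,0,0,0],[-0.121,-0.0669,0.0008,0,0,0],[-0.121,-0.0669,0.0008,0,0,0]]]'
cat > ang.py <<'E'
from h import *
s=st()
d=s["tool_pos"]+[0,0,.019]-[.5936,-.0194,.055]; X=d[0]*np.cos(.098)+d[1]*np.sin(.098); print(X,np.hypot(X,d[2]),"theta",np.arctan2(d[2],-X)-.0256)
print("tang F", s["contact_force"]@np.array([np.cos(.098)*d[2],np.sin(.098)*d[2],-X])/np.hypot(X,d[2]))
E
python3 ang.py; python3 -c "
from arc import *
arc(1.38,1.38+np.arange(1,31)*.02)"
```

```text
clock: 5.25
tool_pos: [0.5865, -0.0191, 0.1901]
eef_rot: [0.035, -0.706, 0.706, -0.035]
contact_force: [3.4, -1.9, -7.3]
opening: 0.269
t 5.25 p [ 0.5865 -0.0191  0.1901] q [ 0.0348 -0.7061  0.7064 -0.0349] F [ 3.36 -1.85 -7.3 ] op 0.2687793998954026
-0.007018155749640951 0.15425352559971636 theta 1.4996830766129623
tang F 2.824680664954306
1.52 [np.float64(-0.0031), np.float64(-0.0001)]
1.54 [np.float64(-0.0062), np.float64(-0.0002)]
1.56 [np.float64(-0.0093), np.float64(-0.0001)]
1.58 [np.float64(-0.0125), np.float64(-0.0001)]
1.6 [np.float64(-0.0156), np.float64(0.0001)]
1.62 [np.float64(-0.0187), np.float64(0.0003)]
1.64 [np.float64(-0.0218), np.float64(0.0005)]
1.66 [np.float64(-0.0249), np.float64(0.0009)]
1.68 [np.float64(-0.028), np.float64(0.0013)]
1.7 [np.float64(-0.031), np.float64(0.0017)]
1.72 [np.float64(-0.0341), np.float64(0.0022)]
1.74 [np.float64(-0.0372), np.float64(0.0028)]
1.76 [np.float64(-0.0402), np.float64(0.0034)]
1.78 [np.float64(-0.0433), np.float64(0.0041)]
1.8 [np.float64(-0.0463), np.float64(0.0049)]
1.82 [np.float64(-0.0493), np.float64(0.0057)]
1.84 [np.float64(-0.0523), np.float64(0.0066)]
1.86 [np.float64(-0.0552), np.float64(0.0075)]
1.88 [np.float64(-0.0582), np.float64(0.0085)]
1.9 [np.float64(-0.0611), np.float64(0.0095)]
1.92 [np.float64(-0.064), np.float64(0.0107)]
1.94 [np.float64(-0.0669), np.float64(0.0118)]
1.96 [np.float64(-0.0698), np.float64(0.0131)]
1.98 [np.float64(-0.0726), np.float64(0.0143)]
2.0 [np.float64(-0.0754), np.float64(0.0157)]
2.02 [np.float64(-0.0782), np.float64(0.0171)]
2.04 [np.float64(-0.081), np.float64(0.0185)]
2.06 [np.float64(-0.0837), np.float64(0.02)]
2.08 [np.float64(-0.0864), np.float64(0.0216)]
2.1 [np.float64(-0.0891), np.float64(0.0232)]
```

```bash
python3 -m handwheel '[[[-0.0062,0.001,0,0,0,0],[-0.0125,0.002,0,0,0,0],[-0.0187,0.0025,0,0,0,0],[-0.0218,0.003,0,0,0,0],[-0.0218,0.003,0,0,0,0],[-0.0218,0.003,0,0,0,0]]]'; python3 ang.py
python3 -m handwheel '[[[-0.0031,0.0004,0,0,0,0],[-0.0031,0.0004,0,0,0,0],[-0.0031,0.0004,0,0,0,0]]]'; python3 ang.py
```

```text
clock: 5.75
tool_pos: [0.608, -0.0169, 0.1885]
eef_rot: [0.035, -0.706, 0.706, -0.035]
contact_force: [-1.1, -2.6, 2.2]
opening: 0.273
t 5.75 p [ 0.608  -0.0169  0.1885] q [ 0.0348 -0.7061  0.7064 -0.0349] F [-1.06 -2.65  2.17] op 0.2726620757088009
0.014553011942239288 0.1532143219734075 theta 1.6403244073181336
tang F -1.509073387594184
clock: 6.0
tool_pos: [0.6109, -0.0166, 0.1881]
eef_rot: [0.035, -0.706, 0.706, -0.035]
contact_force: [-1.2, -2.6, 2.3]
opening: 0.269
t 6.0 p [ 0.6109 -0.0166  0.1881] q [ 0.035  -0.7062  0.7063 -0.0346] F [-1.16 -2.61  2.28] op 0.268593796889608
0.017518236769719718 0.15307047942352375 theta 1.6598932016747072
tang F -1.6572250976642637
```

```bash
cat > chk.py <<'E'
import sys
sys.argv=[""]
exec(open("ang.py").read().replace("print(X","q=print; (lambda *a:0)(X"))
f=s["contact_force"]@np.array([np.cos(.098)*d[2],np.sin(.098)*d[2],-X])/np.hypot(X,d[2]); print("theta",round(np.arctan2(d[2],-X)-.0256,4))
sys.exit(1 if f<-4.5 else 0)
E
H="python3 -m handwheel"
$H '[[[-0.0031,0.0004,0,0,0,0],[-0.0031,0.0004,0,0,0,0],[-0.0031,0.0004,0,0,0,0]]]' >/dev/null && python3 chk.py && \
$H '[[[-0.0030,0.0004,0,0,0,0],[-0.0030,0.0004,0,0,0,0],[-0.0030,0.0004,0,0,0,0]]]' >/dev/null && python3 chk.py && \
$H '[[[-0.0031,0.0005,0,0,0,0],[-0.0031,0.0005,0,0,0,0],[-0.0031,0.0005,0,0,0,0]]]' >/dev/null && python3 chk.py && \
$H '[[[-0.0031,0.0006,0,0,0,0],[-0.0031,0.0006,0,0,0,0],[-0.0031,0.0006,0,0,0,0]]]' >/dev/null && python3 chk.py && \
$H '[[[-0.0030,0.0006,0,0,0,0],[-0.0030,0.0006,0,0,0,0],[-0.0030,0.0006,0,0,0,0]]]' >/dev/null && python3 chk.py
```

```text
t 6.25 p [ 0.6142 -0.0162  0.1875] q [ 0.035  -0.7061  0.7063 -0.0347] F [-1.35 -2.91  0.31] op 0.26616580433731357
tang F -1.6540652039722665
theta 1.682
t 6.5 p [ 0.6172 -0.016   0.187 ] q [ 0.035  -0.7062  0.7063 -0.0347] F [-2.05 -3.65 -1.2 ] op 0.2721021755960609
tang F -2.183666128863622
theta 1.7018
t 6.75 p [ 0.6203 -0.0156  0.1864] q [ 0.035  -0.7062  0.7063 -0.0346] F [-1.61 -2.63 -2.94] op 0.2754399034950571
tang F -1.3081718123779114
theta 1.7221
t 7.0 p [ 0.6232 -0.0154  0.1858] q [ 0.0351 -0.7062  0.7063 -0.0346] F [-1.69 -4.75 -4.52] op 0.27068766788473025
tang F -1.2275041622191143
theta 1.7418
t 7.25 p [ 0.6259 -0.0151  0.1852] q [ 0.0353 -0.7062  0.7063 -0.0343] F [-3.01 -3.93 -5.13] op 0.2701907910409129
tang F -2.2122474768669367
theta 1.76
```

```bash
H="python3 -m handwheel"
$H '[[[-0.0031,0.0014,0,0,0,0],[-0.0031,0.0014,0,0,0,0],[-0.0031,0.0014,0,0,0,0]]]' >/dev/null && python3 chk.py && \
$H '[[[-0.0030,0.0014,0,0,0,0],[-0.0030,0.0014,0,0,0,0],[-0.0030,0.0014,0,0,0,0]]]' >/dev/null && python3 chk.py && \
$H '[[[-0.0030,0.0011,0,0,0,0],[-0.0030,0.0011,0,0,0,0],[-0.0030,0.0011,0,0,0,0]]]' >/dev/null && python3 chk.py && \
$H '[[[-0.0030,0.0011,0,0,0,0],[-0.0030,0.0011,0,0,0,0],[-0.0030,0.0011,0,0,0,0]]]' >/dev/null && python3 chk.py && \
$H '[[[-0.0030,0.0012,0,0,0,0],[-0.0030,0.0012,0,0,0,0],[-0.0030,0.0012,0,0,0,0]]]' >/dev/null && python3 chk.py && \
$H '[[[-0.0029,0.0012,0,0,0,0],[-0.0029,0.0012,0,0,0,0],[-0.0029,0.0012,0,0,0,0]]]' >/dev/null && python3 chk.py
```

```text
t 7.5 p [ 0.6296 -0.0147  0.1842] q [ 0.0347 -0.7062  0.7063 -0.0349] F [-1.67 -3.96 -4.77] op 0.2695870657104264
tang F -0.8521016425007641
theta 1.7855
t 7.75 p [ 0.633  -0.0144  0.1832] q [ 0.0343 -0.7062  0.7063 -0.0353] F [-1.58 -4.05 -3.2 ] op 0.2699185656656012
tang F -1.0669184272401484
theta 1.8089
t 8.0 p [ 0.636  -0.0141  0.1822] q [ 0.0343 -0.7062  0.7063 -0.0353] F [-0.82 -4.41 -1.76] op 0.264583970308012
tang F -0.7003943445980867
theta 1.8297
t 8.25 p [ 0.6391 -0.0138  0.1811] q [ 0.0342 -0.7062  0.7063 -0.0354] F [-0.86 -4.58 -0.99] op 0.26727742391009696
tang F -0.9419331393639827
theta 1.8512
t 8.5 p [ 0.6423 -0.0134  0.1799] q [ 0.0342 -0.7062  0.7063 -0.0355] F [-0.57 -4.48  1.19] op 0.2694954902437299
tang F -1.3304446185637375
theta 1.8736
t 8.75 p [ 0.6452 -0.0132  0.1787] q [ 0.0342 -0.7062  0.7063 -0.0355] F [-0.79 -4.71  2.27] op 0.2675898172953651
tang F -1.950455219490454
theta 1.8944
```

```bash
H="python3 -m handwheel"
$H '[[[-0.0029,0.0010,0.001,0,0,0],[-0.0029,0.0010,0.001,0,0,0],[-0.0029,0.0010,0.001,0,0,0]]]' >/dev/null && python3 chk.py && \
$H '[[[-0.0029,0.0010,0,0,0,0],[-0.0029,0.0010,0,0,0,0],[-0.0029,0.0010,0,0,0,0]]]' >/dev/null && python3 chk.py && \
$H '[[[-0.0029,0.0012,0,0,0,0],[-0.0029,0.0012,0,0,0,0],[-0.0029,0.0012,0,0,0,0]]]' >/dev/null && python3 chk.py && \
$H '[[[-0.0028,0.0012,0,0,0,0],[-0.0028,0.0012,0,0,0,0],[-0.0028,0.0012,0,0,0,0]]]' >/dev/null && python3 chk.py && \
$H '[[[-0.0028,0.0013,0,0,0,0],[-0.0028,0.0013,0,0,0,0],[-0.0028,0.0013,0,0,0,0]]]' >/dev/null && python3 chk.py && \
$H '[[[-0.0028,0.0014,0,0,0,0],[-0.0028,0.0014,0,0,0,0],[-0.0028,0.0014,0,0,0,0]]]' >/dev/null && python3 chk.py
```

```text
t 9.0 p [ 0.6473 -0.013   0.1778] q [-0.0351  0.7066 -0.7059  0.035 ] F [-3.08 -3.4   5.71] op 0.26708912217553893
tang F -5.207181959422577
theta 1.9095
```

```bash
H="python3 -m handwheel"
$H '[[[0,0,0,0,0,0],[0,0,0,0,0,0],[0,0,0,0,0,0]]]' >/dev/null ; python3 chk.py
$H '[[[-0.0015,0.0003,0,0,0,0],[-0.0015,0.0003,0,0,0,0],[-0.0015,0.0003,0,0,0,0]]]' >/dev/null ; python3 chk.py
```

```text
t 9.25 p [ 0.6473 -0.0129  0.1778] q [-0.0351  0.7066 -0.7059  0.0351] F [-2.36 -2.55  4.93] op 0.26938597251306123
tang F -4.1898384130534865
theta 1.9096
t 9.5 p [ 0.6478 -0.0129  0.1776] q [-0.0357  0.7066 -0.7059  0.0343] F [-4.86 -2.68  7.83] op 0.2705951684975623
tang F -7.575176195126539
theta 1.9133
```

```bash
H="python3 -m handwheel"
$H '[[[-0.0008,0.0,0,0,0,0],[-0.0008,0.0,0,0,0,0],[-0.0008,0.0,0,0,0,0],[-0.0008,0.0,0,0,0,0]]]' >/dev/null ; python3 chk.py
$H '[[[0,0,0,0,0,0],[0,0,0,0,0,0],[0,0,0,0,0,0],[0,0,0,0,0,0],[0,0,0,0,0,0]]]' >/dev/null ; python3 chk.py
```

```text
t 9.8333 p [ 0.6479 -0.0129  0.1775] q [-0.0362  0.7065 -0.706   0.0338] F [-6.78 -3.04  9.36] op 0.2691406733833442
tang F -9.951476652130669
theta 1.9142
t 10.25 p [ 0.648  -0.0129  0.1775] q [-0.0362  0.7065 -0.7059  0.0338] F [-6.76 -2.98  9.32] op 0.2683880854071015
tang F -9.906496499381834
theta 1.9143
```

```bash
H="python3 -m handwheel"
$H '[[[-0.0007,-0.002,0,0,0,0],[-0.0007,-0.002,0,0,0,0],[-0.0007,-0.002,0,0,0,0],[-0.0007,-0.002,0,0,0,0]]]' >/dev/null ; python3 ang.py
python3 - <<'E'
from h import *
im=snapshot("scene"); cv2.imwrite("pics/s2.png",cv2.resize(im[80:260,180:380,::-1],(800,720)[:2],interpolation=3)[:600])
E
```

```text
t 10.5833 p [ 0.6473 -0.013   0.1778] q [-0.0375  0.7065 -0.706   0.0326] F [-5.72 -2.77  1.77] op 0.2689206968109706
0.0540699629636584 0.15178381688759024 theta 1.909426517260431
tang F -6.202407466053126
```

View pics/s2.png

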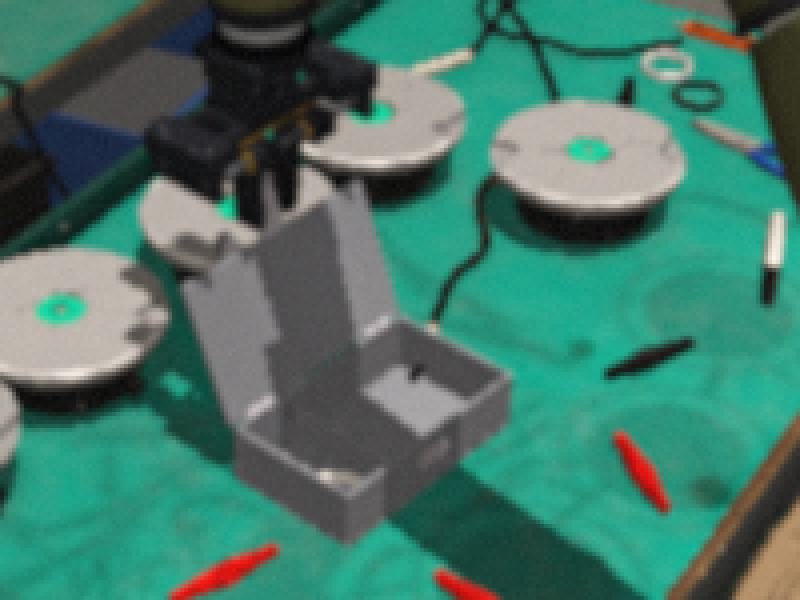

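```bash
H="python3 -m handwheel"
$H '[[[-0.0009,0.0002,0,0,0,0],[-0.0009,0.0002,0,0,0,0],[-0.0009,0.0002,0,0,0,0]]]' >/dev/null ; python3 ang.py
$H '[[[-0.0009,0.0002,0,0,0,0],[-0.0009,0.0002,0,0,0,0],[-0.0009,0.0002,0,0,0,0]]]' >/dev/null ; python3 ang.py
```

```text
t 10.8833 p [ 0.6477 -0.0129  0.1777] q [-0.0379  0.7065 -0.706   0.0322] F [-7.94 -3.46  2.78] op 0.2697478650680478
0.054485700980453224 0.15179097739052236 theta 1.9123413315828142
tang F -8.688844930106855
t 11.1333 p [ 0.6483 -0.0129  0.1774] q [-0.0382  0.7065 -0.706   0.0319] F [-8.94 -3.52  3.54] op 0.26965125246198235
0.055029954332996595 0.15171128976756698 theta 1.9163900796752145
tang F -9.891085876617577
```

```bash
H="python3 -m handwheel"
$H '[[[0,0,0,0,0,0],[0,0,0,0,0,0],[0,0,0,0,0,0],[0,0,0,0,0,0],[0.0009,-0.0003,0,0,0,0],[0.0009,-0.0003,0,0,0,0],[0.0018,-0.0006,0,0,0,0],[0.0018,-0.0006,0,0,0,0],[0.0018,-0.0006,0,0,0,0]]]' >/dev/null ; python3 ang.py
$H '[[[0.0009,-0.0003,0,0,0,0],[0.0009,-0.0003,0,0,0,0],[0.0009,-0.0003,0,0,0,0]]]' >/dev/null ; python3 ang.py
```

```text
t 11.8833 p [ 0.6477 -0.013   0.1777] q [-0.0372  0.7065 -0.7059  0.0328] F [-4.46 -3.52 -0.94] op 0.2706054714490607
0.054455154893409796 0.15178873060083667 theta 1.9121314227462993
tang F -4.123724376995068
t 12.1333 p [ 0.6472 -0.013   0.1779] q [-0.0369  0.7065 -0.7059  0.0331] F [-4.54 -2.39 -4.16] op 0.26690734836549684
0.05395227524440029 0.15185626225715143 theta 1.9084154309387673
tang F -2.961291450063285
```

```bash
H="python3 -m handwheel"
$H '[[[0,0,0,0,0,0],[0,0,0,0,0,0],[0,0,0,0,0,0],[0,0,0,0,0,0],[0,0,0,0,0,0],[0,-0.02,0,0,0,0],[0,-0.05,0,0,0,0],[0,-0.08,0,0,0,0],[0,-0.09,0,0,0,0],[0,-0.09,0,0,0,0],[0,-0.09,0,0,0,0]]]' 1 20
python3 - <<'E'
from h import *
im=snapshot("scene"); cv2.imwrite("pics/s3.png",cv2.resize(im[80:230,180:380,::-1],(800,600),interpolation=3))
# theta check: project cover front corners for candidates
go([.40,-.22,.26],-1.775+0)
E
```

```text
clock: 13.05
tool_pos: [0.6493, -0.0135, 0.2693]
eef_rot: [-0.035, 0.706, -0.706, 0.035]
contact_force: [-0.4, -0.3, -0.6]
opening: 1.0
t 13.1 p [ 0.6486 -0.0135  0.2682] q [-0.0357  0.7063 -0.7062  0.0342] F [-0.21  0.29  0.16] op 0.9997155972417346
row [0.2677, 0.0087, 0.181] [-0.0, 0.0965, 0.0007] rows>= 7.7526906152666 2.4253338837533165
```

View pics/s3.png

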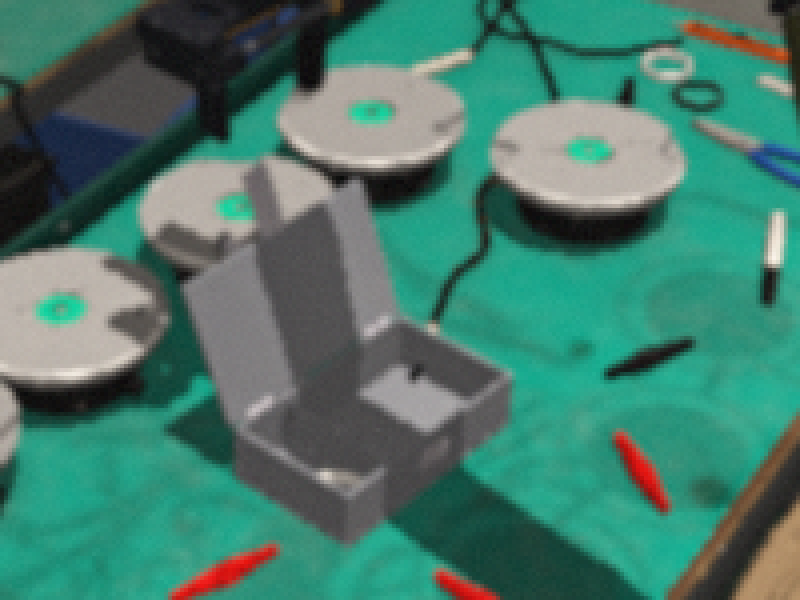

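```bash
python3 -c "
from h import *
go([.458,-.2735,.12],-.205)
print(r.get_state()['q'])"
```

```text
t 13.1 p [ 0.6486 -0.0135  0.2682] q [-0.0357  0.7063 -0.7062  0.0342] F [-0.21  0.29  0.16] op 0.9997155972417346
row [0.215, 0.1486, 0.24] [0.0005, -0.4033, 0.0005] rows>= 8.508592507203451 10.138199032962174
[-0.00981123  0.68948679 -0.07636283  1.45353918  0.05741609  1.00288996
 -1.57171162]
```

```bash
H="python3 -m handwheel"
$H '[[[0.215,0,0.24,0,0.04,0],[0.215,0,0.24,0,0.08,0],[0.215,0,0.24,0,0.12,0],[0.215,0,0.24,0,0.16,0],[0.215,0.05,0.24,0,0.2,0],[0.215,0.05,0.24,0,0.24,0],[0.215,0.1,0.24,0,0.28,0],[0.215,0.14,0.24,0,0.32,0],[0.215,0.14,0.24,0,0.36,0],[0.215,0.14,0.24,0,0.4,0],[0.215,0.14,0.24,0,0.4,0],[0.215,0.14,0.24,0,0.4,0]]]'
python3 -c "
from h import *
go([.458,-.2735,.12],-.205-np.pi)
print(r.get_state()['q'])"
```

```text
clock: 14.1
tool_pos: [0.458, -0.273, 0.1281]
eef_rot: [-0.385, -0.592, 0.593, 0.388]
contact_force: [0.7, 0.9, 0.3]
opening: 1.005
t 14.1 p [ 0.458  -0.273   0.1281] q [-0.3849 -0.592   0.5926  0.3876] F [0.67 0.95 0.33] op 1.0047285795538121
row [-0.0005, 0.0081, 0.0001] [-0.0011, 0.1974, 0.0006] rows>= 0.19349034057697345 4.962211879573551
[ 0.34506505  0.75025275  0.17710822  1.94874157 -0.26820982  0.46879552
 -2.01034795]
```

```bash
H="python3 -m handwheel"
$H '[[[0,0,0,0,0.04,0],[0,0,0,0,0.08,0],[0,0,0,0,0.12,0],[0,0,0,0,0.16,0],[0,0,0,0,0.197,0],[0,0,0,0,0.197,0],[0,0,0,0,0.197,0],[0,0,0,0,0.197,0]]]'
python3 - <<'E'
from h import *
go([.458,-.2735,.003],-.205-np.pi)
print(r.get_state()['q'])
c=get_calibration("wrist"); im=snapshot("wrist"); save(im,"w3.png")
p=lambda u,v,z:print((u,v),proj(c,[u,v,z])*1.5)
for q in([.458,-.2735],[.4674,-.2302],[.4489,-.3194]): p(*q,.009)
E
```

```text
clock: 14.77
tool_pos: [0.46, -0.273, 0.1301]
eef_rot: [0.548, 0.448, -0.447, -0.547]
contact_force: [-0.1, -0.8, 0.0]
opening: 1.002
t 14.7667 p [ 0.46   -0.273   0.1301] q [ 0.5478  0.4479 -0.4471 -0.5472] F [-0.11 -0.8   0.03] op 1.0018624258575686
row [-0.0009, 0.1271, 0.002] [0.0004, 0.0015, 0.0001] rows>= 3.0487684752848954 0.038928540569576106
[ 0.25135166  0.76805123  0.33657989  1.95193901 -0.4986234   0.50191713
 -2.39896629]
(0.458, -0.2735) [[379.9701471  271.85436008]]
(0.4674, -0.2302) [[378.89823055 346.04100322]]
(0.4489, -0.3194) [[379.61710935 186.43021711]]
```

View pics/w3.png

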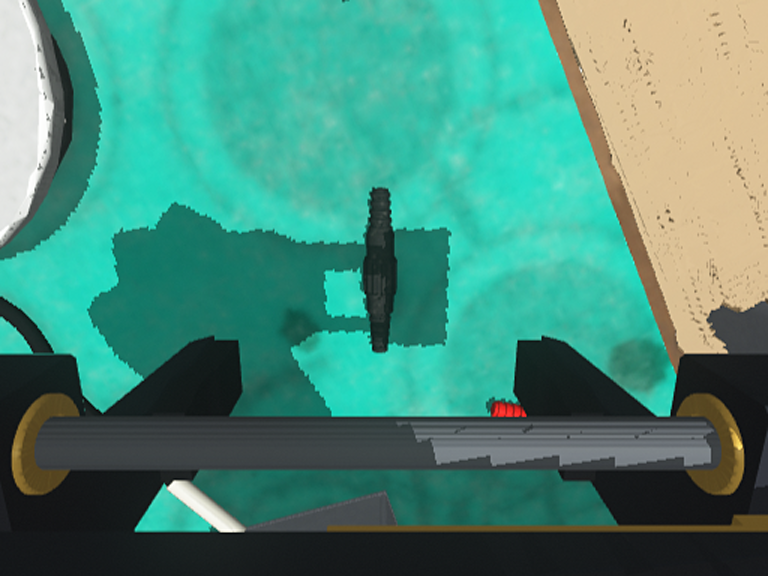

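```bash
H="python3 -m handwheel"
$H '[[[-0.001,0.03,0.002,0,0,0],[-0.001,0.06,0.002,0,0,0],[-0.001,0.09,0.002,0,0,0],[-0.001,0.115,0.002,0,0,0],[-0.001,0.126,0.002,0,0,0],[-0.001,0.127,0.002,0,0,0],[-0.001,0.127,0.002,0,0,0],[-0.001,0.127,0.002,0,0,0]]]'
$H '[[[0,0,0,0,0,0],[0,0,0,0,0,0],[0,0,0,0,0,0],[0,0,0,0,0,0],[0,0,0,0,0,0],[0,0,0,0,0,0],[0,0,0,0,0,0],[0,0,0,0,0,0],[0,0,0,0,0,0],[0,0,0,0,0,0]]]' -1 15
$H '[[[0,-0.02,0,0,0,0],[0,-0.04,0,0,0,0],[0,-0.07,0,0,0,0],[0,-0.1,0,0,0,0],[0,-0.13,0,0,0,0],[0,-0.15,0,0,0,0],[0,-0.15,0,0,0,0],[0,-0.15,0,0,0,0]]]'
python3 - <<'E'
from h import *
th=.098; Rz=R.from_euler("z",th); hinge=np.array([.5936,-.0194,0]); case=hinge-Rz.apply([.06,0,0]); tgt=case+Rz.apply([-.004,-.034,0]); print(case,tgt)
go([tgt[0],tgt[1],.153],-np.pi/2+th)
E
```

```text
clock: 15.48
tool_pos: [0.4574, -0.2746, 0.0032]
eef_rot: [0.549, 0.446, -0.446, -0.548]
contact_force: [0.5, 0.7, -0.6]
opening: 1.003
clock: 16.32
tool_pos: [0.4569, -0.2742, 0.0025]
eef_rot: [0.549, 0.446, -0.446, -0.549]
contact_force: [-0.6, 0.7, 0.8]
opening: 0.271
clock: 16.98
tool_pos: [0.4575, -0.2743, 0.1534]
eef_rot: [0.549, 0.446, -0.446, -0.548]
contact_force: [0.8, -0.5, -0.8]
opening: 0.004
[ 0.53388789 -0.02527059  0.        ] [ 0.53323375 -0.05949883  0.        ]
t 16.9833 p [ 0.4575 -0.2743  0.1534] q [ 0.5494  0.4463 -0.4457 -0.548 ] F [ 0.84 -0.52 -0.83] op 0.004014360106607554
row [0.2258, 0.0003, -0.0303] [0.0003, -0.5967, -0.0008] rows>= 5.462332500267633 15.000449951139807
```

Lifted before the fingers had finished closing, so the grasp is empty. Reopening and looking again.

```bash
H="python3 -m handwheel"
$H '[[[0,0.022,0,0,0,0],[0,0.022,0,0,0,0],[0,0.022,0,0,0,0],[0,0.022,0,0,0,0],[0,0.022,0,0,0,0],[0,0.022,0,0,0,0],[0,0.022,0,0,0,0],[0,0.022,0,0,0,0],[0,0.022,0,0,0,0],[0,0.022,0,0,0,0],[0,0.022,0,0,0,0],[0,0.022,0,0,0,0]]]' 1
python3 - <<'E'
from h import *
go([.458,-.2735,.002],-.205-np.pi)
c=get_calibration("wrist"); np.save("T4.npy",c["T"]); im=snapshot("wrist"); save(im,"w4.png")
for b in boxes_of("connector_center","wrist")[:4]: print(np.round(b["bbox"]),round(b["confidence"],2))
E
```

```text
clock: 17.98
tool_pos: [0.457, -0.2742, 0.1306]
eef_rot: [0.549, 0.446, -0.446, -0.549]
contact_force: [-0.6, -1.0, 0.8]
opening: 0.892
t 17.9833 p [ 0.457  -0.2742  0.1306] q [ 0.5488  0.4459 -0.4459 -0.5487] F [-0.63 -0.98  0.8 ] op 0.8919723661155887
row [0.0009, 0.1286, -0.0009] [0.0, -0.0003, -0.0] rows>= 3.083522206585152 0.008794256180032819
[243. 126. 267. 237.] 0.64
[322. 268. 342. 280.] 0.58
```

View pics/w4.png

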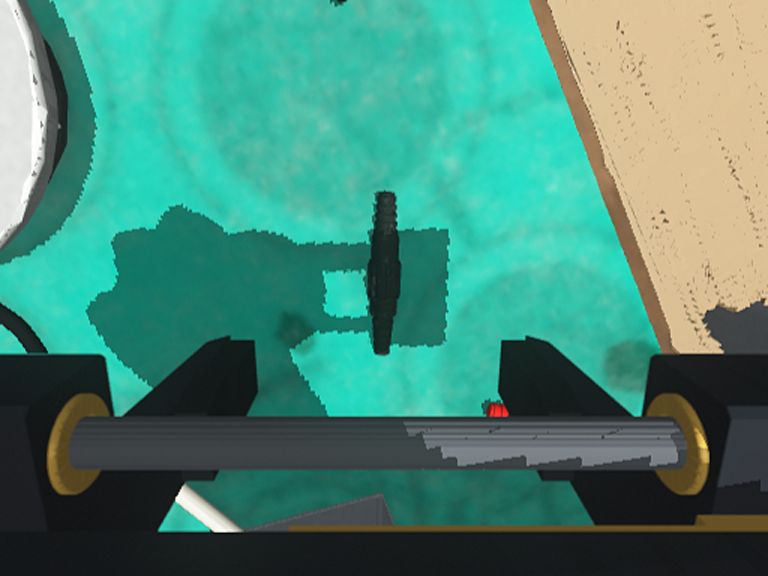

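```bash
H="python3 -m handwheel"
$H '[[[0.001,0.03,-0.001,0,0,0],[0.001,0.06,-0.001,0,0,0],[0.001,0.09,-0.001,0,0,0],[0.001,0.115,-0.001,0,0,0],[0.001,0.127,-0.001,0,0,0],[0.001,0.128,-0.001,0,0,0],[0.001,0.128,-0.001,0,0,0],[0.001,0.128,-0.001,0,0,0]]]'
$H '[[[0,0,0,0,0,0],[0,0,0,0,0,0],[0,0,0,0,0,0],[0,0,0,0,0,0],[0,0,0,0,0,0],[0,0,0,0,0,0],[0,0,0,0,0,0],[0,0,0,0,0,0],[0,0,0,0,0,0],[0,0,0,0,0,0],[0,0,0,0,0,0],[0,0,0,0,0,0]]]' -1 15
$H '[[[0,0,0,0,0,0],[0,0,0,0,0,0],[0,0,0,0,0,0],[0,0,0,0,0,0],[0,0,0,0,0,0],[0,0,0,0,0,0]]]' -1 15
```

```text
clock: 18.75
tool_pos: [0.4584, -0.2738, 0.003]
eef_rot: [0.549, 0.446, -0.446, -0.549]
contact_force: [0.2, 0.3, 0.7]
opening: 0.996
clock: 19.75
tool_pos: [0.458, -0.2734, 0.0025]
eef_rot: [-0.549, -0.446, 0.446, 0.549]
contact_force: [-0.0, 0.4, -0.3]
opening: 0.2
clock: 20.25
tool_pos: [0.4582, -0.2734, 0.0025]
eef_rot: [0.549, 0.446, -0.446, -0.549]
contact_force: [0.2, 0.6, -1.1]
opening: 0.203
```

```bash
H="python3 -m handwheel"
$H '[[[0,-0.02,0,0,0,0],[0,-0.05,0,0,0,0],[0,-0.08,0,0,0,0],[0,-0.11,0,0,0,0],[0,-0.14,0,0,-0.03,0],[0,-0.15,0,0,-0.06,0],[0,-0.15,0,0,-0.1,0],[0,-0.15,0,0,-0.14,0],[0,-0.15,0,0,-0.18,0],[0,-0.15,0,0,-0.22,0],[0,-0.15,0,0,-0.26,0],[0,-0.15,0,0,-0.3,0]]]'
$H '[[[0,0,0,0,-0.04,0],[0,0,0,0,-0.08,0],[0,0,0,0,-0.12,0],[0,0,0,0,-0.16,0],[0,0,0,0,-0.2,0],[0,0,0,0,-0.24,0],[0,0,0,0,-0.28,0],[0,0,0,0,-0.297,0],[0,0,0,0,-0.297,0],[0,0,0,0,-0.297,0]]]'
python3 - <<'E'
from h import *
go([.533,-.0595,.15],-np.pi/2+.098)
E
```

```text
clock: 21.25
tool_pos: [0.4579, -0.2734, 0.1526]
eef_rot: [-0.286, -0.647, 0.647, 0.286]
contact_force: [-0.7, -0.3, -0.3]
opening: 0.202
clock: 22.08
tool_pos: [0.4579, -0.2735, 0.1525]
eef_rot: [-0.033, 0.706, -0.706, 0.033]
contact_force: [0.3, 0.6, 0.4]
opening: 0.204
t 22.0833 p [ 0.4579 -0.2735  0.1525] q [-0.0327  0.7064 -0.7063  0.0326] F [0.34 0.59 0.42] op 0.2041434511073362
row [-0.0946, 0.0025, -0.2062] [0.0, -0.0018, 0.0001] rows>= 5.43958625711055 0.04494437535857723
```

```bash
H="python3 -m handwheel"
$H '[[[-0.0985,0.0025,-0.206,0,-0.002,0],[-0.0985,0.0025,-0.206,0,-0.002,0],[-0.0985,0.0025,-0.206,0,-0.002,0],[-0.0985,0.0025,-0.206,0,-0.002,0],[-0.0985,0.0025,-0.206,0,-0.002,0],[-0.0985,0.0025,-0.206,0,-0.002,0],[-0.0985,0.0025,-0.206,0,-0.002,0],[-0.0985,0.0025,-0.206,0,-0.002,0],[-0.0985,0.0025,-0.206,0,-0.002,0]]]'
python3 - <<'E'
from h import *
s=st(); c=get_calibration("wrist"); im=snapshot("wrist").copy()
C=np.array([.5339,-.0253,0]); Rz=R.from_euler("z",.098)
for p in [(-.056,-.096),(-.056,.036),(.056,-.096),(.056,.036)]:
    q=proj(c,C+Rz.apply([*p,.055]))[0]; print(q*1.5); cv2.circle(im,tuple(int(v) for v in q.round()),2,(255,0,0),-1)
save(im,"w5.png")
E
```

```text
clock: 22.83
tool_pos: [0.536, -0.0605, 0.1499]
eef_rot: [0.035, -0.706, 0.707, -0.034]
contact_force: [-0.9, -0.4, 0.0]
opening: 0.201
t 22.8333 p [ 0.536  -0.0605  0.1499] q [ 0.0352 -0.7057  0.7068 -0.0345] F [-0.92 -0.4   0.01] op 0.20134412691708298
[491.61942099 384.24960028]
[244.89893735 384.48951249]
[505.79292703 169.66058078]
[228.39290011 169.73984047]
```

View pics/w5.png

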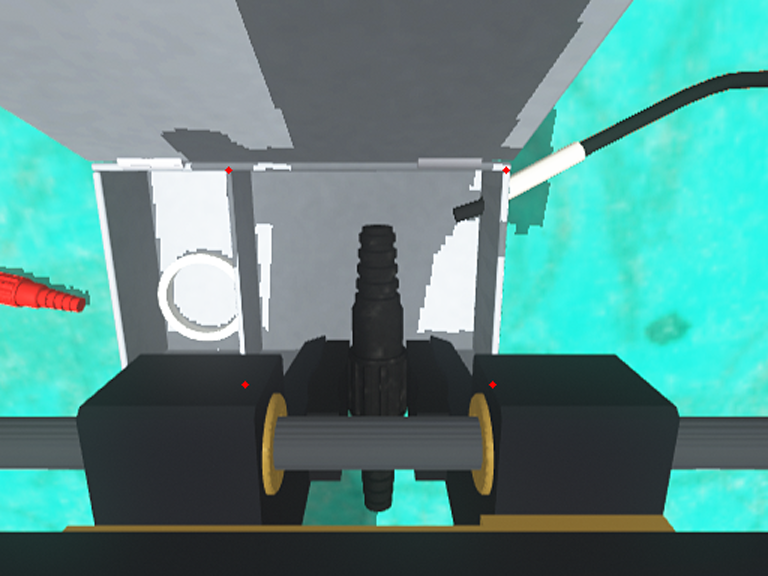

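```bash
H="python3 -m handwheel"
$H '[[[0.003,0.03,0,0,0,0],[0.003,0.06,0,0,0,0],[0.003,0.09,0,0,0,0],[0.003,0.1,0,0,0,0],[0.003,0.11,0,0,0,0],[0.003,0.11,0,0,0,0]]]'
python3 - <<'E'
from h import *
st(); im=snapshot("scene"); save(im[60:280,140:420],"s5.png",2.5)
E
```

```text
clock: 23.38
tool_pos: [0.5329, -0.0604, 0.039]
eef_rot: [0.036, -0.706, 0.706, -0.034]
contact_force: [0.8, 0.2, -0.1]
opening: 0.204
t 23.3833 p [ 0.5329 -0.0604  0.039 ] q [ 0.0358 -0.7061  0.7064 -0.0343] F [ 0.84  0.16 -0.09] op 0.20351243851317016
```

View pics/s5.png

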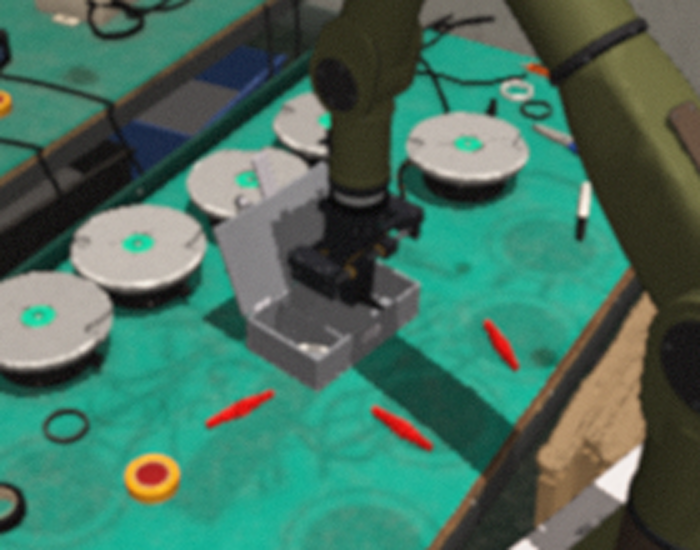

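Run:
```python
from h import *
# relative to present pose: camera rigid to tool; w5 tool (.536,-.0605,.1499), now shifted
c=dict(get_calibration("wrist")); s=st()
z=s["tool_pos"][2]+.0065
C=np.array([.5339,-.0253,0]); Rz=R.from_euler("z",.098)
for u,v in((377,228),(377,508)): print(Rz.inv().apply(ray(c,u/1.5,v/1.5,z)-C))
print("tcp",Rz.inv().apply(s["tool_pos"]-C))
```

```text
t 23.4333 p [ 0.5336 -0.0602  0.0401] q [ 0.0353 -0.7061  0.7064 -0.035 ] F [-0.32  0.5   0.17] op 0.2035652514334152
[ 0.04125673 -0.03396518  0.04659046]
[-0.05268937 -0.03401925  0.04659046]
tcp [-0.00372352 -0.03474628  0.04009046]
```

```bash
H="python3 -m handwheel"
$H '[[[-0.003,0,0,0,0,0],[-0.003,0.008,0,0,0,0],[-0.003,0.016,0,0,0,0],[-0.003,0.022,0,0,0,0],[-0.003,0.027,0,0,0,0],[-0.003,0.027,0,0,0,0],[-0.003,0.027,0,0,0,0]]]'
```

```text
clock: 24.02
tool_pos: [0.5363, -0.059, 0.0126]
eef_rot: [0.036, -0.706, 0.706, -0.035]
contact_force: [-0.4, 0.7, -0.2]
opening: 0.198
```

```bash
H="python3 -m handwheel"
$H '[[[0,0.002,0,0,0,0],[0,0.003,0,0,0,0],[0,0.003,0,0,0,0],[0,0.003,0,0,0,0]]]'
$H '[[[0,0,0,0,0,0],[0,0,0,0,0,0],[0,0,0,0,0,0],[0,0,0,0,0,0],[0,0,0,0,0,0],[0,0,0,0,0,0],[0,0,0,0,0,0],[0,0,0,0,0,0],[0,0,0,0,0,0]]]' -0.2
$H '[[[0,-0.02,0,0,0,0],[0,-0.05,0,0,0,0],[0,-0.08,0,0,0,0],[0,-0.12,0,0,0,0],[0,-0.16,0,0,0,0],[0,-0.2,0,0,0,0],[0,-0.24,0,0,0,0],[0.05,-0.25,0,0,0,0],[0.1,-0.25,0,0,0,0],[0.12,-0.25,0,0,0,0],[0.12,-0.25,0,0,0,0],[0.12,-0.25,0,0,0,0]]]'
python3 - <<'E'
from h import *
s=st()
im=snapshot("wrist").copy(); c=get_calibration("wrist")
C=np.array([.5339,-.0253,0]); Rz=R.from_euler("z",.098)
pr=lambda th:[proj(c,np.array([.5936,-.0194,.055])+Rz.apply(R.from_euler("y",th).apply([-.122,y,0])))[0] for y in(.101,-.101)]
for th in(1.85,1.91,1.97): print(th,np.round(np.array(pr(th))*1.5))
save(im,"w6.png")
for t in("tape","reel","connector_center"):
    snapshot("top")
    for b in boxes_of(t,"top")[:4]: print(t,np.round(b["bbox"]),round(b["confidence"],2))
E
```

```text
clock: 24.35
tool_pos: [0.5368, -0.0591, 0.0101]
eef_rot: [0.036, -0.706, 0.706, -0.036]
contact_force: [-0.2, 0.3, -1.0]
opening: 0.203
clock: 25.1
tool_pos: [0.5367, -0.0591, 0.01]
eef_rot: [0.036, -0.706, 0.706, -0.036]
contact_force: [-0.0, -0.5, -1.0]
opening: 0.402
clock: 26.1
tool_pos: [0.4147, -0.0716, 0.2603]
eef_rot: [0.036, -0.706, 0.706, -0.035]
contact_force: [1.1, -1.0, -0.0]
opening: 0.402
t 26.1 p [ 0.4147 -0.0716  0.2603] q [ 0.0359 -0.7061  0.7063 -0.0346] F [ 1.1  -0.98 -0.01] op 0.40212180999887653
1.85 [[  24. -252.]
 [ 555. -251.]]
1.91 [[  25. -271.]
 [ 555. -269.]]
1.97 [[  26. -287.]
 [ 554. -286.]]
tape [155. 188. 180. 210.] 0.87
reel [111. 234. 136. 257.] 0.77
connector_center [258. 228. 266. 263.] 0.73
connector_center [295. 162. 302. 182.] 0.68
connector_center [203. 186. 239. 193.] 0.5
```

View pics/w6.png

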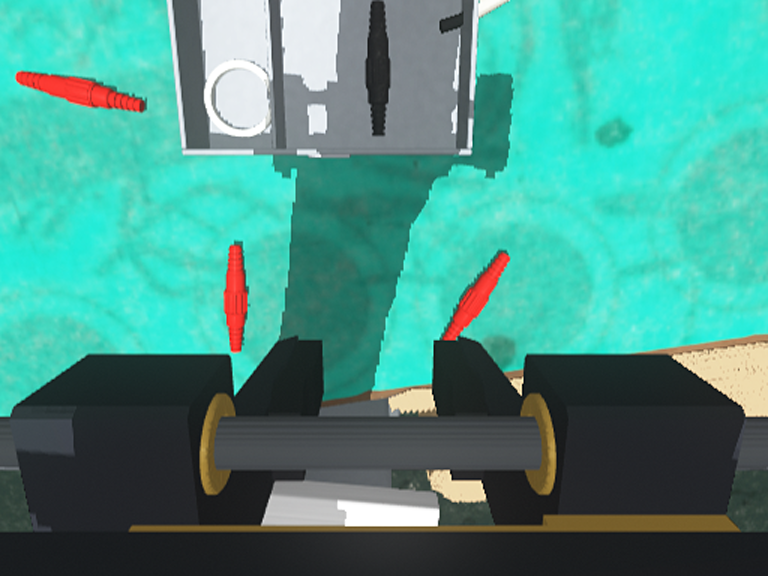

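Run:
```python
from h import *
Rz=R.from_euler("z",.098); p=np.array([.5936,-.0194,0])+Rz.apply([.018,0,0])
im=snapshot("scene"); cv2.imwrite("pics/s6.png",cv2.resize(im[80:230,180:380,::-1],(800,600),interpolation=3))
a=cv2.imread("pics/s3.png");b=cv2.imread("pics/s6.png"); d=cv2.absdiff(a,b).mean(2)
print("cover left-edge diff",d[260:440,180:250].mean(),"bench ref",d[520:590,100:300].mean())
g=lambda i:np.float32(cv2.cvtColor(i[150:440,170:330],6)); print(cv2.phaseCorrelate(g(a),g(b)))
go([p[0],p[1],.19],-np.pi/2+.098)
```

```text
cover left-edge diff 9.616507936507936 bench ref 1.8767619047619049
((0.09394249189287507, -0.021452783887013993), 0.5341395469556253)
t 26.5 p [ 0.4181 -0.071   0.2598] q [-0.0357  0.7062 -0.7062  0.0359] F [ 0.39 -0.64  0.42] op 0.4001998237180398
row [-0.1978, 0.0699, -0.0335] [0.0, 0.001, -0.0001] rows>= 5.095004732017874 0.026450689602670517
```

The cover hasn't moved, but letting go of the tab suddenly may have left the tip lightly loaded. I'll press it once more with shut fingers and back off slowly.

```bash
H="python3 -m handwheel"
$H '[[[-0.05,0,-0.033,0,0,0],[-0.09,0,-0.033,0,0,0],[-0.13,0,-0.033,0,0,0],[-0.17,0,-0.033,0,0,0],[-0.19,0,-0.033,0,0,0],[-0.198,0.01,-0.033,0,0,0],[-0.198,0.035,-0.033,0,0,0],[-0.198,0.06,-0.033,0,0,0],[-0.198,0.07,-0.033,0,0,0],[-0.198,0.07,-0.033,0,0,0],[-0.198,0.07,-0.033,0,0,0]]]' -1
cat > c2.py <<'E'
from h import *
import sys
s=r.get_state(); d=R.from_euler("z",-.098).apply(s["tool_pos"]-np.array([.5936,-.0194,0])); f=R.from_euler("z",-.098).apply(s["contact_force"])
print(s["clock"].round(2) if hasattr(s["clock"],"round") else s["clock"],"d",d.round(4),"f",f.round(2)); sys.exit(1 if f[0]<-2 else 0)
E
python3 c2.py
$H '[[[-0.004,0,0,0,0,0],[-0.008,0,0,0,0,0],[-0.01,0,0,0,0,0],[-0.01,0,0,0,0,0]]]' >/dev/null; python3 c2.py && \
$H '[[[-0.0015,0,0,0,0,0],[-0.003,0,0,0,0,0],[-0.003,0,0,0,0,0]]]' >/dev/null&& python3 c2.py && \
$H '[[[-0.0015,0,0,0,0,0],[-0.003,0,0,0,0,0],[-0.003,0,0,0,0,0]]]' >/dev/null&& python3 c2.py && \
$H '[[[-0.001,0,0,0,0,0],[-0.002,0,0,0,0,0],[-0.002,0,0,0,0,0]]]' >/dev/null&& python3 c2.py && \
$H '[[[-0.001,0,0,0,0,0],[-0.002,0,0,0,0,0],[-0.002,0,0,0,0,0]]]' >/dev/null&& python3 c2.py && \
$H '[[[-0.001,0,0,0,0,0],[-0.002,0,0,0,0,0],[-0.002,0,0,0,0,0]]]' >/dev/null&& python3 c2.py
```

```text
clock: 27.42
tool_pos: [0.6106, -0.0184, 0.19]
eef_rot: [0.036, -0.706, 0.706, -0.035]
contact_force: [-0.2, -0.9, 0.4]
opening: 0.002
27.4167 d [ 0.0171 -0.0007  0.19  ] f [-0.27 -0.91  0.44]
27.75 d [ 0.0287 -0.0006  0.191 ] f [-0.35 -0.31  0.09]
28.0 d [ 0.0307 -0.0006  0.1902] f [-0.05  0.92  0.79]
28.25 d [ 0.0337 -0.0006  0.19  ] f [-0.2   0.34 -0.07]
28.5 d [ 0.0356 -0.0006  0.19  ] f [ 0.12 -0.6  -0.34]
28.75 d [ 0.0376 -0.0005  0.19  ] f [0.56 1.02 0.11]
29.0 d [ 0.0396 -0.0006  0.19  ] f [ 0.78  0.58 -0.65]
```

```bash
H="python3 -m handwheel"
$H '[[[-0.001,0,0,0,0,0],[-0.0015,0,0,0,0,0],[-0.0015,0,0,0,0,0]]]' >/dev/null; python3 c2.py && \
$H '[[[-0.001,0,0,0,0,0],[-0.0015,0,0,0,0,0],[-0.0015,0,0,0,0,0]]]' >/dev/null&& python3 c2.py && \
$H '[[[-0.001,0,0,0,0,0],[-0.0015,0,0,0,0,0],[-0.0015,0,0,0,0,0]]]' >/dev/null&& python3 c2.py && \
$H '[[[-0.001,0,0,0,0,0],[-0.0015,0,0,0,0,0],[-0.0015,0,0,0,0,0]]]' >/dev/null&& python3 c2.py && \
$H '[[[-0.001,0,0,0,0,0],[-0.0015,0,0,0,0,0],[-0.0015,0,0,0,0,0]]]' >/dev/null&& python3 c2.py && \
$H '[[[-0.001,0,0,0,0,0],[-0.0015,0,0,0,0,0],[-0.0015,0,0,0,0,0]]]' >/dev/null&& python3 c2.py
```

```text
29.25 d [ 0.0411 -0.0006  0.19  ] f [-0.13  0.1  -0.92]
29.5 d [ 0.0425 -0.0006  0.19  ] f [ 0.23 -0.01 -0.7 ]
29.75 d [ 0.0435 -0.0006  0.1898] f [-1.43  0.11  0.11]
30.0 d [ 0.044  -0.0006  0.1897] f [-4.85 -0.53  1.36]
```

```bash
H="python3 -m handwheel"
$H '[[[-0.0005,0,0,0,0,0],[-0.001,0,0,0,0,0],[-0.001,0,0,0,0,0]]]' >/dev/null; python3 c2.py
$H '[[[-0.0005,0,0,0,0,0],[-0.0005,0,0,0,0,0],[-0.0005,0,0,0,0,0]]]' >/dev/null; python3 c2.py
```

```text
30.25 d [ 0.0445 -0.0006  0.1895] f [-5.65  0.04  2.01]
30.5 d [ 0.0447 -0.0006  0.1895] f [-6.32  0.24  2.07]
```

```bash
H="python3 -m handwheel"
$H '[[[-0.0005,0,0,0,0,0],[-0.001,0,0,0,0,0],[-0.0013,0,0,0,0,0],[-0.0013,0,0,0,0,0],[-0.0013,0,0,0,0,0],[-0.0013,0,0,0,0,0],[-0.0013,0,0,0,0,0]]]' >/dev/null; python3 c2.py
$H '[[[0.0002,0,0,0,0,0],[0.0004,0,0,0,0,0],[0.0006,0,0,0,0,0],[0.0008,0,0,0,0,0],[0.001,0,0,0,0,0],[0.0012,0,0,0,0,0],[0.0014,0,0,0,0,0],[0.0016,0,0,0,0,0],[0.0018,0,0,0,0,0],[0.002,0,0,0,0,0],[0.0022,0,0,0,0,0],[0.0024,0,0,0,0,0]]]' >/dev/null; python3 c2.py
$H '[[[0.0002,0,0,0,0,0],[0.0004,0,0,0,0,0],[0.0006,0,0,0,0,0],[0.0008,0,0,0,0,0],[0.001,0,0,0,0,0],[0.0012,0,0,0,0,0],[0.0014,0,0,0,0,0],[0.0016,0,0,0,0,0],[0.0018,0,0,0,0,0],[0.002,0,0,0,0,0],[0.0022,0,0,0,0,0],[0.0024,0,0,0,0,0]]]' >/dev/null; python3 c2.py
```

```text
31.0833 d [ 0.0452 -0.0006  0.1893] f [-7.5   0.44  2.77]
32.0833 d [ 0.0451 -0.0006  0.1896] f [-5.15  0.1  -2.54]
33.0833 d [ 0.0442 -0.0006  0.1904] f [-1.67 -0.51  0.75]
```

```bash
H="python3 -m handwheel"
$H '[[[0.0002,0,0,0,0,0],[0.0004,0,0,0,0,0],[0.0006,0,0,0,0,0],[0.0008,0,0,0,0,0],[0.001,0,0,0,0,0],[0.0012,0,0,0,0,0],[0.0014,0,0,0,0,0],[0.0016,0,0,0,0,0],[0.0018,0,0,0,0,0],[0.002,0,0,0,0,0],[0.0022,0,0,0,0,0],[0.0024,0,0,0,0,0]]]' >/dev/null; python3 c2.py
$H '[[[0.005,0,0,0,0,0],[0.02,0,0,0,0,0],[0.025,0,0,0,0,0],[0.025,-0.04,0,0,0,0],[0.025,-0.07,0,0,0,0],[0.06,-0.07,0,0,0,0],[0.1,-0.07,0,0,0,0],[0.14,-0.07,0,0,0,0],[0.18,-0.07,0,0,0,0],[0.18,-0.07,0,0,0,0],[0.18,-0.07,0,0,0,0],[0.18,-0.07,0,0,0,0]]]'
python3 - <<'E'
from h import *
im=snapshot("scene"); cv2.imwrite("pics/s7.png",cv2.resize(im[80:230,180:380,::-1],(800,600),interpolation=3))
a=cv2.imread("pics/s6.png");b=cv2.imread("pics/s7.png")
g=lambda i:np.float32(cv2.cvtColor(i[150:440,170:330],6)); print(cv2.phaseCorrelate(g(a),g(b)))
snapshot("top")
for t in("connector_center","tape","reel"):
    for x in boxes_of(t,"top")[:5]: print(t,np.round(x["bbox"]),round(x["confidence"],2))
st(); print(np.abs(r.get_state()["qd"]).max()); job.finish_job()
E
```

```text
34.0833 d [ 0.041  -0.0006  0.19  ] f [ 0.08 -0.22 -0.14]
clock: 35.08
tool_pos: [0.4566, -0.034, 0.2606]
eef_rot: [0.035, -0.706, 0.706, -0.037]
contact_force: [1.3, -0.4, 0.2]
opening: 0.007
((0.05823460899976851, 0.01319994443019823), 0.5892211262838294)
connector_center [262. 229. 265. 262.] 0.7
connector_center [204. 185. 238. 192.] 0.67
connector_center [245. 105. 285. 157.] 0.67
tape [156. 188. 178. 207.] 0.94
reel [113. 231. 138. 256.] 0.69
t 35.3333 p [ 0.4567 -0.0339  0.26  ] q [-0.0354  0.7062 -0.7062  0.0362] F [-0.14 -0.05  0.62] op 0.0022217299237358777
0.014130481902609153
the job is handed in; nothing more can be done
```

The case cover is open against its stop, the black connector is in the larger compartment, and the job is handed in at 35.3 s.

- **Cover:** I opened it by the tab and felt the stop at about 1.90–1.91 rad. I pressed to about 10 N at the tab, an estimated 15 N on the tip, well under the 25 N limit.
- **Connector:** the first grasp came up empty because I lifted before the fingers had finished closing. The second attempt held. The last wrist picture shows it lying flat in the larger compartment.
- **Second press on the cover:** after placing the connector, I pressed the cover once more with shut fingers, to about 8 N, and backed off slowly. I did this because letting go of the tab suddenly might have left the tip lightly loaded.

**Last checks:**
- The cover did not move measurably in the scene picture before and after that second press.
- The detector boxes for the tape and reel are within about 3 pixels of where they started.
- The gripper was clear of everything, with no force on it.
- The force remaining on the tip could not be measured. I estimate 5–6 N from the hinge friction.
- The last top-camera detection did not report the connector inside the case. The detector had marked something inside the case after the connector was placed. The wrist picture, taken before the second press, is the better evidence.

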